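# Feed the guide rod into the press frame and hold it

### The arm

A 6-joint arm with a two-finger parallel gripper is mounted at the origin on a cart in front of the work surface, level with it; the furniture and walls round the work are solid. World frame = base frame: x ahead of the robot, y to its left, z up, the work surface at z = 0. Lengths are in m, angles in rad, forces in N, time in s.
With the tool pointing down it reaches from about 0.275 to 0.875 m from the base axis. Payload 12.5 kg.
Tool frame: the origin (TCP) lies at the very end of the fingers, on their centre line; the grasp point (between the pads) lies 19 mm behind it; x points along the fingers, y is the direction in which the jaws open and shut, and the axes are right-handed (so a half turn about x gives the same grasp; the last joint's range is limited). The gripper opens to 85 mm and grips with 20 to 120 N. Pads are 22 mm wide; open, the fingers measure 114 mm over their backs; the gripper's body (76 mm by 85 mm) begins 54 mm behind the grasp point. The pads swing forward as they close: fully open they stand 13 mm farther back than shut.
Start: joints at [-1.284, 0.351, 1.652, -0, 1.139, -0.085], TCP at [0.2, -0.512, 0.231] pointing down, gripper open.
Joint ranges: [-2.75, 2.75], [-0.79, 2.1], [0.01, 2.65], [-1.57, 4.71], [0.07, 3.14], [-2.87, 2.87]. Speed limits (rad/s): [2.22, 2.22, 2.79, 3.14, 3.14, 3.14].

### API

Orientations are given as a 3x3 rotation matrix whose columns are the frame's x, y, z axes.
In Python, from bench import manip gives the robot as it stands. Calls block until the motion is done:
- manip.move_ptp(position, orientation): joint-space move of the TCP to a pose.
- manip.move_l(position, attitude=None, max_speed=0.15): straight line of the TCP; attitude=None keeps the orientation; max_speed is the mean speed in m/s.
- manip.move_j(angles): joint-space move.
- manip.set_gripper(opening, effort=None): opening from 0.0 (shut) to 1.0 (fully open); effort is the grip in N (None keeps the last); returns when the fingers have stopped.
- manip.dwell(seconds).
- manip.inverse_kinematics(position, orientation): joint angles nearest the present ones, or None.
- manip.grab_frame(name): name is "scene" or "side" or "wrist"; returns (picture, depth): 400x640x3 uint8, red, green, blue; 400x640 float32, m along the optical axis (not along the pixel's ray), 0 where there is no reading.
- manip.get_calibration(name): a dict with "camera_matrix" (3x3 intrinsics, pixels), "R" (3x3) and "t" (3): a world point X has camera coordinates R X + t. Camera axes: x right, y down, z forward; pixel columns grow to the right and rows downward; lengths in m; the calibration is good to about 2 mm. The wrist camera is an equidistant fisheye: a pixel r from the principal point sees the ray r / f radians off the axis. A picture is of the moment at which its call begins: read the wrist's pose just before it. get_calibration takes no time and is no camera call; for the wrist camera it gives the pose at the moment of the call.
A pose or a line that the arm cannot do raises manip.Unreachable and nothing moves.
- manip.sign_off(): hands the job in, once; it reports no verdict.
Trained networks look in the newest picture that a camera, given by its name, has taken for a name from the list of things; names that differ only in an ending like _2 or _b are one class to them, and where a whole thing is asked for, a point or a joint stands for the part that bears it (a point fixed in the world has none). Each returns a list of dicts, best first, with "confidence" (0 to 1); they miss things now and then, are a little off and sometimes report something else, mostly with a low value. They report only what shows in the picture. A call takes as long as a camera call.
- manip.look_for(camera, name): "at" ([x, y, z] in m, in world coordinates, good to about 4 mm: the middle of the surface that is visible of it).
Readings, each from a call of its own:
- manip.current_time(): time.
- manip.current_qpos(): joint angles.
- manip.current_joint_vel(): joint speeds.
- manip.current_joint_torque(): joint torques, N m.
- manip.current_ee_pos(): TCP position.
- manip.current_tcp_rot(): TCP orientation.
- manip.current_force(): force on the tool from outside, world axes, zero at the start.
- manip.current_ft_torque(): the same for the moment, N m.
- manip.current_grip_width(): opening from 0.0 (shut) to 1.0 (fully open).
Only numpy, scipy, OpenCV 4.12 (cv2) and the standard library are available. Lean on these libraries where they do the work, as an engineer would, in place of code of your own. Each camera call takes 0.05 s, during which the arm holds its last target. There are 200 camera calls.

### The job

Take the slim guide rod with the blue grip out of the rod rack and feed it, without forcing it, down through the upper bushing of the small press frame and then on through the lower bushing. Stop with its tip showing below the lower bushing but still clear of the round anvil, and finish while holding the rod there, ready for clamping: do not let go. Leave the thicker yellow-gripped rod and the other things on the bench alone.

Things in the scene. Friction and masses are not known exactly. Their poses are not given: they have to be found in the camera images.
- guide_rod_grip (a point): Centre of the guide rod's blue grip (cylinder, 20 mm diameter, 46 mm long), half-way up it. The loose rod, 177 mm long, 0.08 to 0.17 kg, stands upright in the rack. This point is 154 mm above the rod's tip, 23 mm above the top of the collar under the grip (30 mm diameter, 6 mm thick) and, at the start, 29 mm above the rack's deck. z: along the rod, from tip to grip.
- guide_rod_tip (a point): Lower end of the guide rod's steel shank, on the axis, 154 mm below the grip's centre; z along the rod, up to the grip. The shank is 10 mm in diameter and 125 mm long from tip to collar; its last 7 mm taper to 5 mm diameter.
- spare_rod: Spare rod, to be left in the rack: same as the guide rod but with a yellow grip and a 16 mm shank, too thick for the bushings. Origin at its lower end; z along the rod.
- rod_rack: Fixed rack: black base 150 x 70 x 10 mm, four posts, aluminium deck 150 x 70 x 10 mm with its top 140 mm above the bench. Two 20 mm holes in the deck at x = +37 and -37 mm in its frame hold the two rods (either in either hole), hanging by their collars. Origin at the centre of its underside; x along its length, z up.
- press_frame: Fixed press frame. Origin on the bore axis at bench height; z up, x towards its grey column (42 to 68 mm from the axis, 50 mm wide, top 119 mm up). Dark base plate 110 x 100 x 12 mm; round steel anvil on it, 36 mm diameter, top 18 mm above the bench. Two grey arms, 44 mm wide, each with a brass bushing; bores 12 mm diameter, vertical, in line on this z axis.
- upper_bushing (a point): Centre of the mouth of the upper bushing, on its brass top face, 119 mm above the bench; its bore goes down 19 mm.
- lower_bushing (a point): Centre of the mouth of the lower bushing, on its brass top face, 69 mm above the bench; its bore goes down 19 mm.
- lower_exit (a point): Centre of the underside of the lower bushing, 50 mm above the bench, 32 mm above the anvil.
- solder_spool: Bystander: white solder spool, 56 mm in diameter, 36 mm high, standing. Origin at the centre of its underside.
- marker: Bystander: marker pen, black with red cap, 134 mm long, 13 mm thick, lying along its own y. Origin at the centre of its underside.
- screw_jar: Bystander: whitish jar with black lid, 43 mm in diameter, 46 mm high. Origin at the centre of its underside.
- cutters: Bystander: flush cutters with red grips, 45 x 120 x 12 mm, lying flat. Origin at the centre of its underside.

How it is judged:
By the outcome, as a careful person would: the job done as asked, in the order asked, and still so for the second after the job is handed in, while the arm keeps its last pose, push and grip.
It also fails if it takes over 48 s, if anything falls off the work surface, if the arm or the gripper's body presses on something with over 40 N, if the wrist force passes 120 N, or if a joint passes its speed limit or range.

## Working session

There is one attempt and no reset: what is moved stays moved. The work goes in short steps, each a Python script; the robot and the scene stay as the last script left them, time stands still between calls to the robot, and variables do not carry over. Pictures are saved under pics/ and viewed, about 8 in all and at most 12, crops included, and the job is handed in when it is done.

```bash
mkdir -p pics
python3 - <<'E'
from bench import manip as m
import cv2,numpy as np
for c in("scene","side"):
    p,d=m.grab_frame(c); cv2.imwrite(f"pics/{c}0.png",p[:,:,::-1]); np.savez(f"{c}0.npz",p=p,d=d)
    for n in("guide_rod_grip","spare_rod","rod_rack","press_frame","upper_bushing","lower_bushing","solder_spool","marker","screw_jar","cutters"):
        print(c,n,[(np.round(r["at"],3).tolist(),round(r["confidence"],2)) for r in m.look_for(c,n)[:2]])
    k=m.get_calibration(c);print(k)
print(m.current_time(),m.current_tcp_rot().round(3) if hasattr(m.current_tcp_rot(),'round') else m.current_tcp_rot())
E
```

```text
scene guide_rod_grip [([0.466, -0.066, 0.152], 0.87)]
scene spare_rod [([0.54, -0.048, 0.145], 0.65), ([0.475, -0.537, 0.011], 0.23)]
scene rod_rack [([0.497, -0.06, 0.082], 0.57)]
scene press_frame [([0.533, -0.33, 0.06], 0.86), ([0.694, -0.226, 0.009], 0.18)]
scene upper_bushing [([0.528, -0.332, 0.062], 0.92), ([0.639, -0.493, 0.046], 0.37)]
scene lower_bushing [([0.529, -0.329, 0.06], 0.82), ([0.467, -0.069, 0.149], 0.56)]
scene solder_spool [([0.664, -0.055, 0.032], 0.88), ([0.529, -0.331, 0.064], 0.5)]
scene marker [([0.468, -0.066, 0.153], 0.72), ([0.691, -0.224, 0.01], 0.69)]
scene screw_jar [([0.639, -0.491, 0.046], 0.8)]
scene cutters [([0.472, -0.541, 0.008], 0.97), ([0.54, -0.048, 0.143], 0.39)]
{'camera_matrix': array([[431.68782723,   0.        , 316.19572275],
       [  0.        , 431.68782723, 205.02535966],
       [  0.        ,   0.        ,   1.        ]]), 'R': array([[ 0.87745996, -0.47914158,  0.02207636],
       [-0.3102649 , -0.60208956, -0.73567918],
       [ 0.36578643,  0.6386795 , -0.67697029]]), 't': array([-0.63309205,  0.10100652,  1.00349271])}
side g
[... 322 characters left out ...]
7, 0.146], 0.74), ([0.661, -0.031, 0.033], 0.65)]
side marker [([0.691, -0.204, 0.011], 0.58), ([0.47, -0.06, 0.146], 0.54)]
side screw_jar [([0.643, -0.474, 0.048], 0.43), ([0.534, -0.301, 0.066], 0.34)]
side cutters [([0.469, -0.524, 0.01], 0.56)]
{'camera_matrix': array([[383.37946811,   0.        , 317.83409698],
       [  0.        , 383.37946811, 197.86996241],
       [  0.        ,   0.        ,   1.        ]]), 'R': array([[-0.90702116, -0.42076894,  0.01631317],
       [-0.23585466,  0.47555824, -0.84747681],
       [ 0.34883405, -0.77252693, -0.5305817 ]]), 't': array([0.42573686, 0.3651353 , 0.76804786])}
1.1 [[ 0.     0.363 -0.932]
 [ 0.    -0.932 -0.363]
 [-1.    -0.    -0.   ]]
```

View pics/scene0.png

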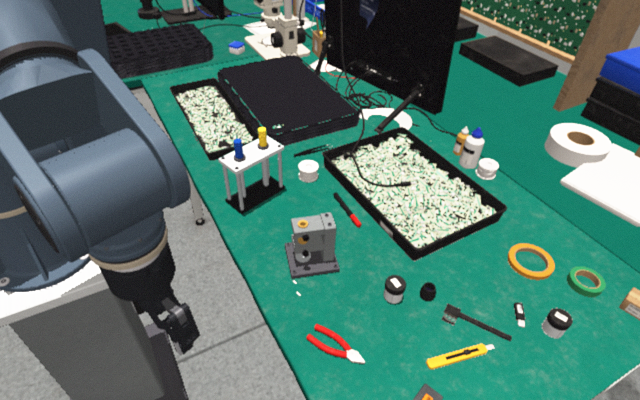

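View pics/side0.png

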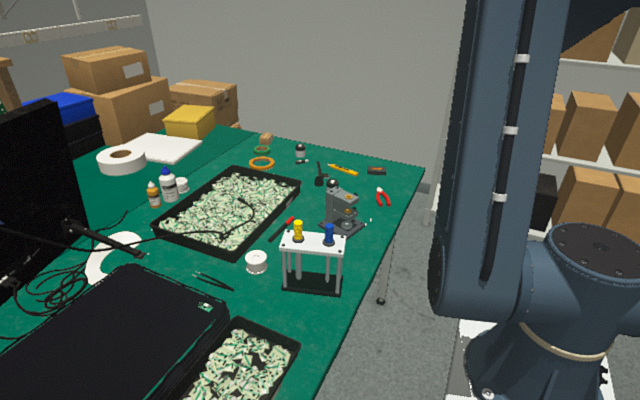

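The scene view shows the blue rod at (238,148), the yellow one at (262,136), and the press at (312,240) with its brass mouth near (303,223). The side view agrees with this. Next I'll look at the press from above with the wrist camera.

```bash
cat > h.py <<'E'
from bench import manip as m
import cv2,numpy as np
def ray_z(k,u,v,z,fish=False):
    K=k["camera_matrix"];x=(u-K[0,2])/K[0,0];y=(v-K[1,2])/K[1,1]
    if fish:
        r=np.hypot(x,y);s=np.sin(r)/r if r>1e-9 else 1.;d=np.array([x*s,y*s,np.cos(r)])
    else: d=np.array([x,y,1.])
    R=np.array(k["R"]);c=-R.T@k["t"];d=R.T@d
    return c+d*(z-c[2])/d[2]
def proj(k,X,fish=False):
    K=k["camera_matrix"];p=np.array(k["R"])@X+k["t"]
    if fish:
        t=np.arctan2(np.hypot(p[0],p[1]),p[2]);s=t/np.hypot(p[0],p[1]);q=p[:2]*s
    else: q=p[:2]/p[2]
    return q*[K[0,0],K[1,1]]+K[:2,2]
def rot(yx,yy):
    y=np.array([yx,yy,0.]);y/=np.linalg.norm(y);x=np.array([0,0,-1.]);return np.c_[x,y,np.cross(x,y)]
def shot(name,c="wrist"):
    k=m.get_calibration(c);p,d=m.grab_frame(c);cv2.imwrite(f"pics/{name}.png",p[:,:,::-1]);np.savez(name+".npz",p=p,d=d,**k);return k,p,d
E
python3 - <<'E'
from h import *
k=m.get_calibration("scene");print("ring",ray_z(k,303,223,.119),"blue",ray_z(k,238,141,.19),"yel",ray_z(k,262,129,.19))
R=rot(.3,-.95)
m.move_ptp([.50,-.33,.30],R);print(m.current_time())
k,p,d=shot("w1");print(k, m.current_ee_pos())
for n in("upper_bushing","press_frame"): print(n,[(np.round(r["at"],4).tolist(),round(r["confidence"],2)) for r in m.look_for("wrist",n)[:2]])
E
```

```text
ring [ 0.51837066 -0.30809773  0.119     ] blue [ 0.47519583 -0.06045732  0.19      ] yel [ 0.54553004 -0.03842635  0.19      ]
2.4417
{'camera_matrix': array([[309.70691629,   0.        , 318.57755689],
       [  0.        , 309.70691629, 196.07131827],
       [  0.        ,   0.        ,   1.        ]]), 'R': array([[ 2.99397404e-01, -9.54128500e-01,  3.72336907e-06],
       [-9.21463326e-01, -2.89146337e-01,  2.59421925e-01],
       [-2.47520776e-01, -7.76736817e-02, -9.65764083e-01]]), 't': array([-0.46503513,  0.31344329,  0.5422566 ])} [ 0.49920927 -0.33085091  0.29972193]
upper_bushing [([0.541, -0.3077, 0.1155], 0.91)]
press_frame [([0.5365, -0.3119, 0.1168], 0.91)]
```

View pics/w1.png

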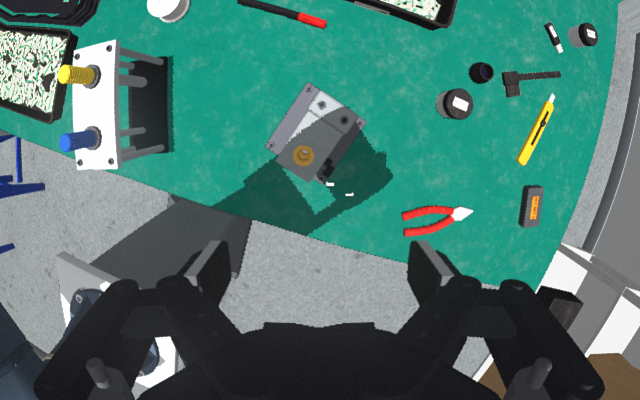

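The wrist view shows the upper bushing ring at about (303,155), the blue rod at (80,140) and the yellow one at (78,75). I'll segment the brass and compute positions, then look from above the rod.

Run:
```python
from h import *
z=np.load("w1.npz");p=z["p"];hsv=cv2.cvtColor(p,cv2.COLOR_RGB2HSV)
mk=cv2.inRange(hsv,(10,90,60),(30,255,255));mk[:,:270]=0;mk[:,340:]=0;mk[:130]=0;mk[185:]=0
c,_=cv2.findContours(mk,0,1);c=max(c,key=cv2.contourArea);e=cv2.fitEllipse(cv2.convexHull(c));print(e,z["d"][150:160,300:306].mean())
print("ring",ray_z(z,*e[0],.119,True))
R=rot(.3,-.95)
m.move_ptp([.455,-.065,.33],R);print(m.current_time())
k,p,d=shot("w2")
for n in("guide_rod_grip","spare_rod"): print(n,[(np.round(r["at"],4).tolist(),round(r["confidence"],2)) for r in m.look_for("wrist",n)[:2]])
hsv=cv2.cvtColor(p,cv2.COLOR_RGB2HSV)
for n,a,b in(("blue",(105,120,50),(128,255,255)),("yel",(20,140,80),(32,255,255))):
    mk=cv2.inRange(hsv,a,b);nn,l,s,ce=cv2.connectedComponentsWithStats(mk)
    for i in np.argsort(-s[1:,4])[:2]+1:print(n,s[i],ce[i],ray_z(k,*ce[i],.18,True))
```

```text
((303.0405578613281, 155.20867919921875), (20.367473602294922, 20.740564346313477), 116.84517669677734) 0.3644974
ring [ 0.51693277 -0.30807009  0.119     ]
3.6417
guide_rod_grip [([0.4763, -0.0588, 0.1887], 0.68)]
spare_rod [([0.5379, -0.0354, 0.1927], 0.82)]
blue [   0  138   79   80 2370] [ 22.21308017 181.7907173 ] [0.33704111 0.33963379 0.18      ]
blue [307 151  22  26 424] [317.45283019 163.33490566] [ 0.47398677 -0.05892146  0.18      ]
yel [595 136  25  50 324] [606.75925926 161.15432099] [ 0.60799227 -0.42942626  0.18      ]
yel [596   0  26  35 198] [609.32828283  19.04545455] [ 0.80263793 -0.37474145  0.18      ]
```

View pics/w2.png

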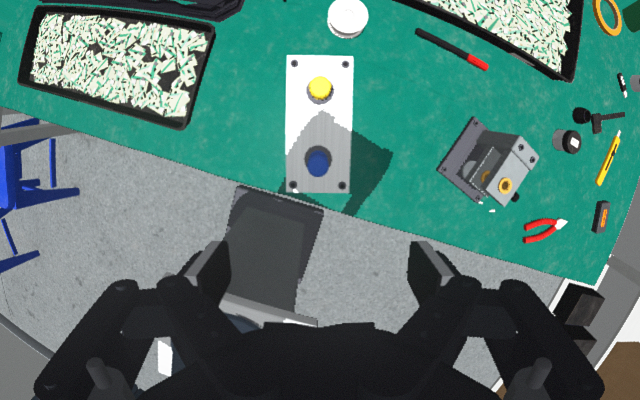

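Run:
```python
from h import *
R=rot(.3,-.95)
g=np.array([.4745,-.059])
m.move_ptp([*g,.24],R)
m.move_l([*g,.153],max_speed=.1);f0=np.array(m.current_force());print(m.current_time(),f0,m.current_ee_pos())
m.set_gripper(0.0,70);print(m.current_grip_width()*85,m.current_force())
m.move_l([*g,.30],max_speed=.12);m.dwell(.3)
print(m.current_time(),m.current_force(),m.current_ft_torque(),m.current_grip_width()*85,m.current_ee_pos())
shot("w3");shot("s3","scene");shot("d3","side")
z=[np.load(f+".npz")["p"] for f in("w3","s3","d3")]
a=cv2.resize(z[1][60:260,180:340],None,fx=2.4,fy=2.4);b=cv2.resize(z[2][130:330,250:410],None,fx=2.4,fy=2.4)
cv2.imwrite("pics/c3.png",np.hstack([a,b])[:,:,::-1])
```

```text
5.2667 [-0.42133137 -0.59300559  0.23403396] [ 0.4748771  -0.05910685  0.15363916]
18.48214273231443 [-1.72507121  0.8458353   4.72876717]
7.5667 [-0.69890436 -0.24143972 -0.99887745] [ 0.0428515  -0.01632533  0.00772942] 18.412205516603443 [ 0.47445673 -0.05899994  0.29977643]
```

View pics/w3.png

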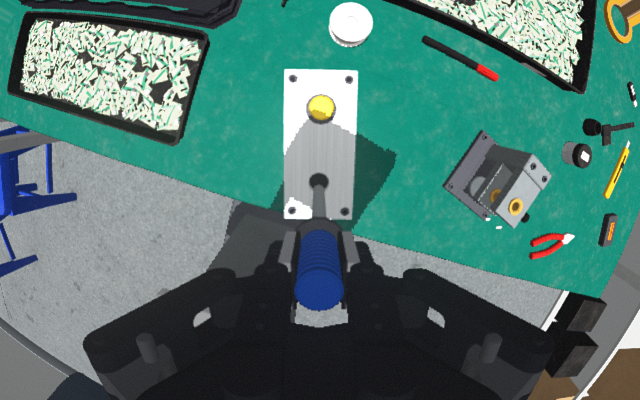

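View pics/c3.png

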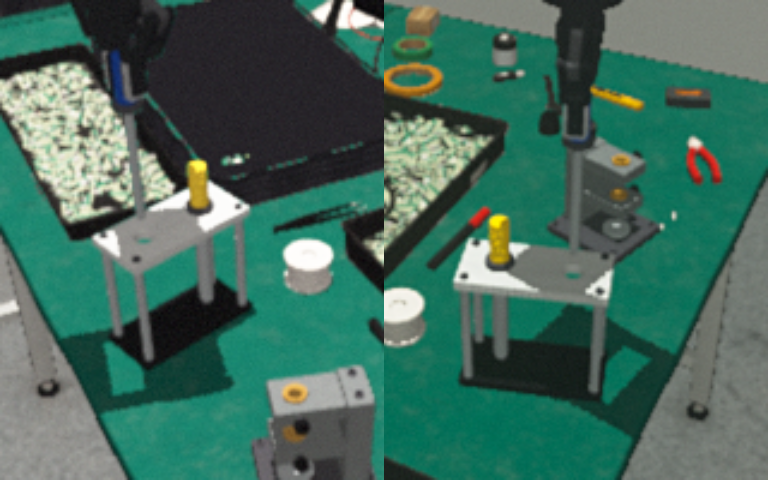

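The rod is held: the wrist view shows the grip at (320,270) and the shank over its hole at (318,185). I'll check its tilt from the two fixed cameras against a predicted vertical line.

```bash
cat > axis.py <<'E'
from h import *
from scipy.optimize import least_squares
# fit shank axis: in each view, for each height below the collar, find the gray shank's centre across columns
def shank(name,p,ee,zs):
    k=m.get_calibration(name);bg=None;out=[]
    g=p.astype(int);sat=g.max(2)-g.min(2)
    for z in zs:
        u,v=proj(k,np.array([ee[0],ee[1],z]));v=int(round(v));c=np.arange(int(u)-14,int(u)+15)
        ok=(sat[v,c]<22)&(g[v,c].sum(1)>150)
        n,l,s,ce=cv2.connectedComponentsWithStats(ok[None].astype(np.uint8))
        if n<2: continue
        i=min(range(1,n),key=lambda i:abs(ce[i][0]-14)); out.append((z,c[0]+ce[i][0],v,u,s[i][4]))
    return k,np.array(out)
def fit(obs):
    def res(q):
        r=[]
        for k,o in obs:
            for z,u,v,_,w in o:
                # point of the axis at image row v: intersect by secant on z
                X=lambda z:np.array([q[0]+q[2]*(z-.24),q[1]+q[3]*(z-.24),z])
                a,b=proj(k,X(z)),proj(k,X(z+.01));t=(v-a[1])/(b[1]-a[1]);r.append(a[0]+t*(b[0]-a[0])-u)
        return r
    s=least_squares(res,[obs[0][1][0,0]*0+.47,-.06,0,0],loss="soft_l1");return s.x,np.abs(s.fun).mean()
E
python3 - <<'E'
from axis import *
ee=m.current_ee_pos();zs=np.arange(.20,.27,.006);obs=[]
for n,f in(("scene","s3"),("side","d3")):
    k,o=shank(n,np.load(f+".npz")["p"],ee,zs);print(n,np.round(o,1).tolist());obs.append((k,o))
print(fit(obs))
E
```

```text
scene [[0.2, 236.5, 137.0, 237.1, 4.0], [0.2, 236.5, 135.0, 236.8, 4.0], [0.2, 236.5, 133.0, 236.5, 4.0], [0.2, 236.5, 131.0, 236.3, 4.0], [0.2, 233.5, 128.0, 236.0, 8.0], [0.2, 234.0, 126.0, 235.7, 7.0], [0.2, 235.5, 124.0, 235.4, 4.0], [0.2, 235.5, 122.0, 235.2, 4.0], [0.2, 234.5, 119.0, 234.9, 4.0], [0.3, 234.0, 117.0, 234.6, 5.0], [0.3, 234.5, 115.0, 234.3, 4.0], [0.3, 233.0, 112.0, 234.0, 5.0]]
side [[0.2, 326.5, 222.0, 328.1, 12.0], [0.2, 329.5, 220.0, 328.2, 12.0], [0.2, 332.0, 218.0, 328.3, 13.0], [0.2, 334.0, 216.0, 328.4, 17.0], [0.2, 334.0, 214.0, 328.5, 17.0], [0.2, 334.0, 211.0, 328.5, 17.0], [0.2, 334.0, 209.0, 328.6, 17.0], [0.2, 334.0, 207.0, 328.7, 17.0], [0.2, 334.0, 205.0, 328.8, 17.0], [0.3, 334.0, 202.0, 328.9, 17.0], [0.3, 334.0, 200.0, 329.0, 17.0], [0.3, 334.5, 198.0, 329.1, 18.0]]
(array([ 0.46854464, -0.07522605, -0.04480532, -0.13426557]), np.float64(0.8678711851111949))
```

In the scene camera the slope matches vertical. The side fit is contaminated by the press behind it, but by eye that view is consistent with vertical too. I'll move above the bore and compare tip and ring up close.

Run:
```python
from h import *
r=np.array([.517,-.308])
m.move_l([*r,.30],max_speed=.15);m.move_l([*r,.268],max_speed=.08);m.dwell(.3)
ee=m.current_ee_pos();print(m.current_time(),ee,m.current_force())
Z=[]
for c,n,h in(("wrist","w4",1),("scene","s4",0),("side","d4",0)):
    k,p,d=shot(n,c);u,v=proj(k,np.array([*ee[:2],.119]),bool(h));t=proj(k,np.array([*ee[:2],ee[2]-.138]),bool(h));print(c,"ring@ee",u,v,"tip",t)
    u,v=int(u),int(v);a=p[v-40:v+26,u-33:u+33];Z.append(cv2.resize(a,(396,396),interpolation=cv2.INTER_CUBIC) if 0 else cv2.resize(a,(264,264),interpolation=cv2.INTER_CUBIC));print("crop0",u-33,v-40)
cv2.imwrite("pics/c4.png",np.hstack(Z)[:,:,::-1])
```

```text
10.4 [ 0.51710642 -0.30805241  0.26836912] [ 0.01436002  1.36748004 -1.08364637]
wrist ring@ee 318.4444794887955 183.73991333835394 tip [318.44829538 186.42594544]
crop0 285 143
scene ring@ee 302.4603386575968 223.18063416791597 tip [302.46324028 219.3565262 ]
crop0 269 183
side ring@ee 347.9613714333009 196.44560143287376 tip [348.18767851 193.13164875]
crop0 314 156
```

View pics/c4.png

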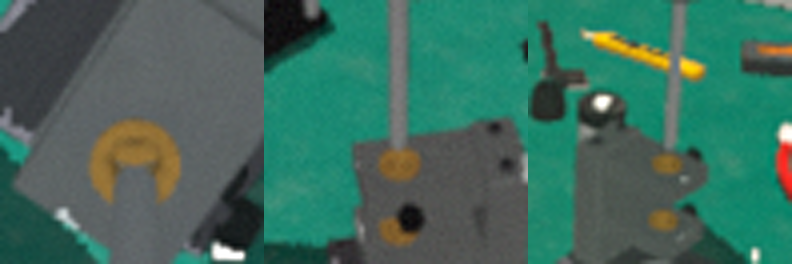

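The ring and tip agree in all three views to within about half a pixel: wrist ring (318.7,184.2) with the tip on it, scene 303.0 vs 302.8, side 348.7 vs 348.5. The rod looks near vertical, so I'll descend in steps and watch the force.

Run:
```python
from h import *
r=np.array([.517,-.308]);f0=np.array(m.current_force());t0=np.array(m.current_ft_torque())
for tip in(.122,.117,.113,.108,.103,.098,.090,.082,.075):
    m.move_l([*r,tip+.138],max_speed=.03);f=np.array(m.current_force())-f0
    print(tip,f.round(2),(np.array(m.current_ft_torque())-t0).round(3),np.round(m.current_ee_pos(),4),round(m.current_time(),1))
    if np.linalg.norm(f)>6: print("stop");break
```

```text
0.122 [ 0.56 -0.    0.32] [ 0.049 -0.021 -0.074] [ 0.5169 -0.308   0.2597] 11.0
0.117 [ 0.93 -0.07  1.03] [ 0.018 -0.098  0.023] [ 0.5169 -0.308   0.2548] 11.3
0.113 [ 0.34  0.2  -0.31] [ 0.067 -0.013 -0.026] [ 0.5169 -0.3079  0.2508] 11.6
0.108 [0.56 1.07 0.72] [ 0.039 -0.13  -0.015] [ 0.517  -0.3079  0.2457] 11.9
0.103 [0.43 0.57 0.33] [ 0.041 -0.097 -0.009] [ 0.517  -0.3079  0.2408] 12.2
0.098 [ 1.65  0.7  -0.16] [ 0.084 -0.134 -0.035] [ 0.517  -0.3079  0.2358] 12.5
0.09 [ 0.97  0.59 -0.16] [ 0.014 -0.092  0.006] [ 0.517  -0.3079  0.2278] 12.9
0.082 [ 0.77  1.2  -0.25] [ 0.07  -0.123 -0.094] [ 0.517  -0.3079  0.2198] 13.3
0.075 [1.6  0.02 0.21] [ 0.04  -0.158 -0.056] [ 0.5169 -0.3079  0.2128] 13.7
```

Run:
```python
from h import *
r=np.array([.517,-.308]);f0=np.array([0,1.3,-1.08])
for tip in(.071,.068,.065,.061,.057,.052,.047,.042,.036):
    m.move_l([*r,tip+.138],max_speed=.03);f=np.array(m.current_force())-f0
    print(tip,f.round(2),np.array(m.current_ft_torque()).round(3),np.round(m.current_ee_pos(),4),round(m.current_time(),1))
    if np.linalg.norm(f)>7: print("stop");break
m.dwell(.3);print(m.current_force(),m.current_grip_width()*85)
Z=[]
for c in("scene","side"):
    k,p,d=shot("e"+c,c);u,v=map(int,proj(k,np.array([*r,.085])));Z.append(cv2.resize(p[v-50:v+50,u-40:u+40],None,fx=4.8,fy=4.8,interpolation=cv2.INTER_CUBIC))
    for h in(.036,.05,.119,.161):print(c,h,(proj(k,np.array([*r,h]))-[u-40,v-50])*4.8)
cv2.imwrite("pics/c5.png",np.hstack(Z)[:,:,::-1])
```

```text
0.071 [ 1.02 -1.1  -0.31] [ 0.064 -0.115 -0.011] [ 0.517  -0.3079  0.2088] 14.0
0.068 [ 0.11 -1.66 -0.78] [ 0.063 -0.086  0.004] [ 0.517  -0.3079  0.2058] 14.3
0.065 [-0.31 -1.47  0.68] [ 0.105 -0.073  0.037] [ 0.517  -0.308   0.2028] 14.5
0.061 [ 0.67 -1.55  0.66] [ 0.032 -0.119 -0.009] [ 0.5169 -0.3079  0.1987] 14.8
0.057 [ 0.48 -0.31  0.47] [ 0.036 -0.128  0.022] [ 0.517  -0.3079  0.1948] 15.1
0.052 [-0.77 -0.91  0.  ] [ 0.014 -0.173 -0.026] [ 0.5169 -0.3079  0.1897] 15.4
0.047 [ 0.66 -0.71 -0.38] [-0.003 -0.107 -0.009] [ 0.5169 -0.3079  0.1848] 15.7
0.042 [ 1.26 -2.06  0.67] [ 0.05  -0.155 -0.034] [ 0.5169 -0.3079  0.1798] 16.0
0.036 [ 1.02 -0.38  0.61] [ 0.078 -0.161  0.003] [ 0.517  -0.3079  0.1738] 16.4
[ 0.08746944 -0.40491314 -0.92995726] 18.144140197402933
scene 0.036 [193.86153864 313.26498058]
scene 0.05 [193.87429038 293.17322073]
scene 0.119 [193.94099619 188.07088079]
scene 0.161 [193.98503991 118.67514624]
side 0.036 [189.15095449 305.37195519]
side 0.05 [190.39170492 287.21530504]
side 0.119 [196.74659444 194.22037037]
side 0.161 [200.82172201 134.58656851]
```

View pics/c5.png

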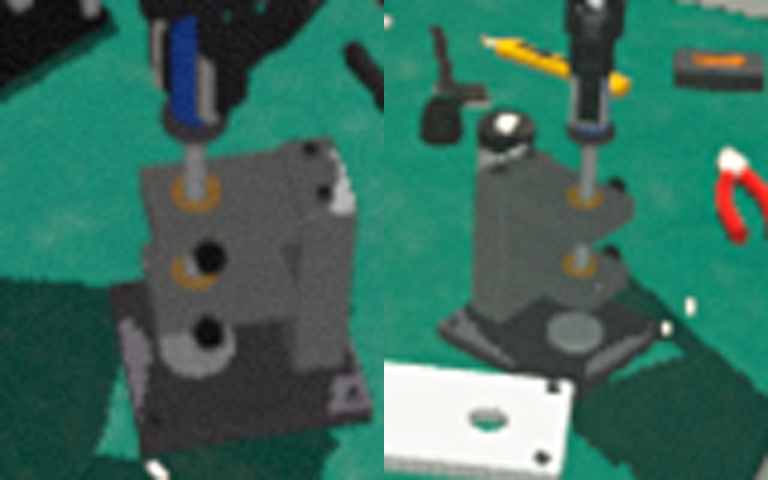

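The crop shows the rod through both bushings, with brass rings at (195,192)/(195,268) in the scene view and (585,195)/(580,263) in the side view. The collar is at the height predicted for a tip 36 mm up, and the anvil is clear. Handing in.

Run:
```python
from bench import manip as m
print(m.current_time(),m.current_ee_pos(),m.current_force(),m.current_grip_width()*85);m.sign_off()
```

```text
16.7833 [ 0.51699752 -0.30800692  0.17403534] [-0.03216357  0.04084784 -0.4612713 ] 18.45862160209958
the job is handed in; nothing more can be done
```

I took the blue-gripped rod out of the rack and fed it down through the upper and then the lower bushing. I handed the job in still gripping it, at 16.8 s.

- **Force:** the force on the wrist stayed within about 3 N of the unloaded reading all the way down, so nothing was forced.
- **Tip position:** by the arm's position and the rod's length, the tip is about 36 mm above the bench. That is 14 mm below the lower bushing and 18 mm above the anvil.
- **Final pictures:** the scene and side views show the shank in both bores, and the collar within about 3 mm of its expected height. The side view shows the top of the anvil clear. The tip itself was hidden behind the press arms, so its height is inferred from the arm's position and the collar.
- **Failed check:** the automatic tilt fit from the side camera gave a meaningless result because the press was behind the rod. I judged the rod vertical to about 1° from the scene view and crops instead, and the light insertion force agrees with that.
- **Other items:** I did not touch the yellow-gripped rod or anything else on the bench.

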